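# Refit the spice carousel's grip sleeve and hold the square jar at the front

### The job

One of the two wooden sleeves on the counter is a grip for the carousel's upright steel pin: put the one whose bore goes over the pin fully down onto its shoulder, and lay the one that is too narrow in the white dish. Then turn the carousel until the square jar stands in line over the foot's front tab, and finish while still gripping the seated sleeve so that the turntable is held still there; do not let go. Leave the other kitchen things where they are.

Things in the scene. Friction and masses are not known exactly. Their poses are not given: they have to be found in the camera images.
- sleeve_wide_mid (a point): centre (half-way up, on the axis) of the plain wooden sleeve that fits the pin: a tube 46 mm outside diameter, 50 mm tall, through bore 30 mm, about 40 g, standing upright on the counter at the start with its z axis along the bore. The two sleeves look alike but for the bore and swap places from start to start
- sleeve_wide: the same sleeve; origin at the centre of its lower end, z along the bore
- sleeve_narrow_mid (a point): centre (half-way up, on the axis) of the plain wooden sleeve that does not fit the pin: 46 mm outside diameter, 50 mm tall, through bore 12 mm, about 60 g, standing upright on the counter at the start, z along the bore
- dish: white ceramic open rectangular dish, 150 mm (its x) by 120 mm (its y), 30 mm high, walls and floor 5 mm, loose, 0.6 kg; origin at the centre of its underside
- pin_seat (a point): the shoulder on which the sleeve sits, on the pin's axis, at height 65 mm above the counter and 92 mm from the carousel's axis. The upright steel pin, 24 mm diameter with a slightly tapered tip, rises 40 mm above this point (tip at 105 mm); below it is a 40 mm thick post 35 mm tall on the wooden plate. A seated sleeve's centre is 25 mm above this point, and the sleeve can turn freely on the pin, with 3 mm play all round. The point travels with the turntable
- carousel_axis (a point): point on the carousel's vertical turning axis, at the height of the plate's top (30 mm above the counter). The round wooden plate is 260 mm in diameter; on it, all 92 mm from the axis and 72 degrees apart, stand the pin, one square jar and three round jars, all fixed to the plate; jar lids reach 102 mm above the counter. Seen from above, going counter-clockwise from the square jar: round jar, pin, round jar, round jar
- square_jar (a point): top centre of the lid of the only square jar (50 mm square, glass with plain metal lid), 92 mm from the carousel's axis, 102 mm above the counter; it travels with the turntable
- front_spot (a point): fixed point 92 mm from the carousel's axis over the dark front tab, a 22 mm wide tongue of the carousel's fixed foot which sticks out 35 mm beyond the plate roughly towards the robot; the square jar's centre must come above this point. 30 mm above the counter
- turntable (a joint): angle of the turntable on its foot, rad, growing counter-clockwise seen from above, 0 (or a whole turn) when the square jar stands over the front tab. It turns freely both ways by more than a full turn; there are no detents, friction 0.12 N m (about 1.3 N at the pin), and it stays where it is left
- board: bystander: yellow plastic cutting board 300 x 200 x 14 mm, left side; origin centre of underside
- pestle: bystander: wooden pestle 160 mm long, 34 mm thick, lying on the board; origin under its middle
- saucepan: bystander: copper-tone saucepan, 160 mm diameter, 85 mm high, with a long handle, far left; origin centre of underside
- jug: bystander: white ceramic jug, 140 mm high, 104 mm wide plus handle, far middle; origin centre of underside
- shaker: bystander: glass salt shaker 42 mm diameter, 85 mm high, far right of middle; origin centre of underside
- mug: bystander: mug 76 mm diameter, 85 mm high, beyond the dish; origin centre of underside
- ramekin: bystander: small white cup 76 mm diameter, 45 mm high, near left, between carousel and board; origin centre of underside
Not all that is in view belongs to the job. What is shaped like the part that bears sleeve_narrow_mid but black or yellow is not meant.

How it is judged (in metres and radians):
On the way, in this order (a step that is already met when the one before it is completed fails the run):
1. the wider-bored sleeve sits fully down on the pin and the narrow one is in the dish (horizontal distance between sleeve_wide_mid and pin_seat below 0.005 m and height (world z) of sleeve_wide_mid between 0.085 and 0.095 m and angle between sleeve_wide_mid's own z axis and vertical below 0.15 rad and x of sleeve_narrow_mid in the frame of dish between -0.07 and 0.07 m and y of sleeve_narrow_mid in the frame of dish between -0.055 and 0.055 m and height (world z) of sleeve_narrow_mid below 0.045 m), for 0.2 s.
2. then the square jar is brought over the front tab (horizontal distance between square_jar and front_spot below 0.013 m and horizontal distance between sleeve_wide_mid and pin_seat below 0.005 m and height (world z) of sleeve_wide_mid between 0.085 and 0.095 m and angle between sleeve_wide_mid's own z axis and vertical below 0.15 rad), for 0.2 s.
At the end, for the whole second after the job is handed in: The square jar is within 13 mm (8 degrees) of its spot over the front tab, the turntable still, the wide-bored sleeve upright on the pin shoulder (within 5 mm) and gripped by the fingers with over 2 N, and the narrow sleeve lies or stands in the dish (all of step 2 and velocity of joint turntable between -0.1 and 0.1 rad/s and contact force between the fingers and sleeve_wide above 2 N and x of sleeve_narrow_mid in the frame of dish between -0.07 and 0.07 m and y of sleeve_narrow_mid in the frame of dish between -0.055 and 0.055 m and height (world z) of sleeve_narrow_mid below 0.045 m and linear speed of sleeve_wide below 0.03 m/s); the arm keeps its last pose, push and grip.
It fails at once if a bystander (board, pestle, saucepan, jug, shaker, mug, ramekin) is shifted by more than 3 cm (distance of any of board, pestle, saucepan, jug, shaker, mug, ramekin from where it was at the start of the episode above 0.03 m).
It also fails if it takes over 58 s, if anything falls off the work surface, if the arm or the gripper's body presses on something with over 40 N, if the wrist force passes 120 N, or if a joint passes its speed limit or range.

### The arm

A 7-joint arm with a two-finger parallel gripper is mounted at the origin on the work surface. World frame = base frame: x ahead of the robot, y to its left, z up, the work surface at z = 0. Lengths are in mm, angles in degrees, forces in N, time in s.
With the tool pointing down it reaches from about 400 to 875 mm from the base axis. Payload 6.5 kg.
Tool frame: the origin (TCP) lies midway between the tips of the shut fingers; the grasp point (between the pads) lies 19 mm behind it; z points along the fingers, y is the line along which they close (so a half turn about z gives the same grasp; the last joint's range is limited). The gripper opens to 88 mm and grips with 3 to 60 N. Pads are 18 mm wide; open, the fingers measure 123 mm over their backs; the gripper's body (75 mm by 187 mm) begins 45 mm behind the grasp point.
Start: joints at [60.321, 30.733, -0.252, 88.115, 0.149, 61.152, -4.079], TCP at [283.776, -584.775, 238.716] pointing down, gripper open.
Joint ranges: [-154.64, 154.64], [-21.42, 123.67], [-72.66, 72.17], [13.99, 137.28], [-74.86, 254.86], [10.95, 109.41], [-158.01, 158.01]. Speed limits (degrees/s): [136.94, 136.94, 180, 180, 180, 180, 180].

### API

Orientations are given as [roll, pitch, yaw] about the fixed x, y, z axes, in that order (R = Rz(yaw) Ry(pitch) Rx(roll)).
In Python, from cell import r gives the robot as it stands. The module is installed in compiled form; this text tells all that it offers.
- The arm moves only by the tool arm_command, never from a script. Its argument "increments" is a list of rows, each a list of 3 entries, a list of its own where there are three numbers: the shift along the tool's x, y, z in units of 0.1 m (1.0 is 0.1 m), then the turn, a rotation vector about the tool's x, y, z in units of 60 degrees (1.0 is 60 degrees), then the opening, from 0 (shut) to 1 (fully open). A call has exactly 5 rows; each row is the pose to reach, as a shift and turn from the pose commanded when the call began, along the tool's axes at that moment; what a row does not reach only later rows make up. A row lasts 1/8 s, in which the tool goes at most 62.5 mm and 10.7 degrees, less where a joint would pass 70% of its speed; a pose out of reach is approached as far as the arm can. A call with a number of a shift or a turn outside -1 to 1 is refused whole. A call with a gripper value outside its range is refused whole. The fingers move at their own pace and stop on an object; "newtons" is the grip in N (left out, the last holds). Time passes only in rows, so rows that repeat a pose let the fingers close, or fill a call up. It gives the time, the measured TCP pose, the force, the opening and the grip force at its end, in the units of the state.
- r.state(): the state, without advancing time (a new reading comes with each control period).
- r.snapshot(name): name is "side" or "top" or "wrist"; returns a dict with "color" (400x640x3 uint8, red, green, blue), "fx", "fy", "cx", "cy" (pixels), "k1" (the pictures are not rectified: a ray, as slopes to the right and down, at radius r is drawn at 1 + k1 r^2 times it, then the intrinsics apply), "position" and "orientation" of the camera in the world; the wrist camera has in their place "T_tool_cam" (4x4, takes a point from camera to tool coordinates, whose origin is the TCP and whose axes are the flange's). Camera axes: x right, y down, z forward; pixel columns grow to the right and rows downward; lengths in mm; the calibration is good to about 2 mm. A picture is of the moment at which its call begins: read the wrist's pose just before it. There is no depth.
- r.finish_job(): hands the job in; it is judged then, once.
The state is a dict: "clock": time; "q": joint angles; "joint_vel": joint speeds; "joint_efforts": joint torques, N m; "tcp_pos": TCP position; "ee_rot": TCP orientation; "wrist_force": force on the tool from outside, world axes, zero at the start; "ft_torque": the same for the moment, N m; "finger_gap": finger opening in mm; "grasp_force": force on a finger pad.
Only numpy, scipy, OpenCV 4.12 (cv2) and the standard library are available. Lean on these libraries where they do the work, as an engineer would, in place of code of your own. Each camera call takes 0.05 s, during which the arm holds its last target. There are 200 camera calls.

## Working session

There is one attempt and no reset: what is moved stays moved. The work goes in short steps, Python scripts to look and compute and a tool call to move; the robot and the scene stay as the last step left them, time stands still between calls to the robot, and variables do not carry over. Pictures are saved under pics/ and viewed, at most 10 in all, crops included, and the job is handed in when it is done.

Besides the shell and the picture viewer there is one more tool, called after "Call:" as name(argument=value, ...), one argument or row to a line, values as JSON. arm_command: Moves the arm, as the interface text tells. Shifts and turns lie within -1 to 1; 1 stands for 0.1 m of shift or 60 degrees of turn. Its arguments: {"type":"object","properties":{"increments":{"type":"array"},"newtons":{"type":"number"}},"required":["increments"]}

```bash
mkdir -p pics
cat > h.py <<'E'
import numpy as np, cv2, json
from cell import r
from scipy.spatial.transform import Rotation as R
def rot(o):
    o=np.array(o,float)
    return o if o.shape==(3,3) else R.from_euler('xyz',o,degrees=True).as_matrix()
def snap(n,f):
    s=r.state(); d=r.snapshot(n)
    K=np.array([[d['fx'],0,d['cx']],[0,d['fy'],d['cy']],[0,0,1.]])
    if n=='wrist':
        T=np.eye(4);T[:3,:3]=rot(s['ee_rot']);T[:3,3]=s['tcp_pos'];T=T@np.array(d['T_tool_cam'])
        Rm,p=T[:3,:3],T[:3,3]
    else: Rm,p=rot(d['orientation']),np.array(d['position'],float)
    cv2.imwrite('pics/%s.png'%f,d['color'][:,:,::-1])
    np.savez('pics/%s.npz'%f,K=K,k1=d['k1'],R=Rm,p=p,color=d['color']); return s
def load(f): return np.load('pics/%s.npz'%f)
def ray(c,uv):
    q=cv2.undistortPoints(np.array([[uv]],float),c['K'],np.array([float(c['k1']),0,0,0]))[0,0]
    # iterate exact
    q0=(np.array(uv)-c['K'][:2,2])/np.diag(c['K'])[:2]; q=q0.copy()
    for _ in range(30): q=q0/(1+float(c['k1'])*(q@q))
    v=c['R']@np.r_[q,1]; return c['p'],v/np.linalg.norm(v)
def plane(c,uv,z):
    p,v=ray(c,uv); return p+v*(z-p[2])/v[2]
def tri(*cu):
    A=np.zeros((3,3));b=np.zeros(3);L=[ray(c,u) for c,u in cu]
    for p,v in L: M=np.eye(3)-np.outer(v,v);A+=M;b+=M@p
    x=np.linalg.solve(A,b);return x,[round(np.linalg.norm((np.eye(3)-np.outer(v,v))@(x-p)),1) for p,v in L]
def proj(c,X):
    q=c['R'].T@(np.array(X)-c['p']);q=q[:2]/q[2];return c['K'][:2,:2]@(q*(1+float(c['k1'])*(q@q)))+c['K'][:2,2]
E
python3 - <<'E'
from h import *
for n in['top','side','wrist']:
    s=snap(n,n+'0');c=load(n+'0');print(n,c['p'].round(),c['R'].round(2).tolist(),c['K'][0,0],float(c['k1']))
print(s)
E
```

```text
top [ 447.   45. 1509.] [[-0.0, -1.0, 0.07], [-1.0, 0.0, -0.0], [0.0, -0.07, -1.0]] 488.36910980701356 -0.03235236540853348
side [-62. 679. 887.] [[-0.71, -0.49, 0.5], [-0.7, 0.48, -0.53], [0.02, -0.73, -0.68]] 424.2787845574974 -0.03950222798643904
wrist [ 350. -554.  384.] [[0.44, -0.86, -0.26], [-0.9, -0.42, -0.12], [-0.0, 0.29, -0.96]] 291.4506959481246 -0.023924948241280126
{'clock': 0.1, 'q': array([60.32008523, 30.7729431 , -0.25528868, 88.16460533,  0.14795258,
       61.15026622, -4.07974102]), 'joint_vel': array([-0.08663923, -0.11987529, -0.05896887, -0.0633306 , -0.04897041,
       -0.04767245,  0.05242819]), 'joint_efforts': array([ 1.48554653e-03, -5.72084427e+01,  9.93236080e-01, -2.52234936e+01,
       -5.62267983e-02,  1.33957062e-02,  4.21236678e-05]), 'tcp_pos': array([ 283.55307861, -584.28625958,  237.93185623]), 'ee_rot': array([-1.79912659e+02,  5.09264711e-03,  2.58911104e+01]), 'wrist_force': array([-0.23909436,  0.13199118, -0.00826657]), 'ft_torque': array([-0.02416605, -0.02840903,  0.0234482 ]), 'grasp_force': 0.0, 'finger_gap': 87.98366274154665}
```

View pics/top0.png

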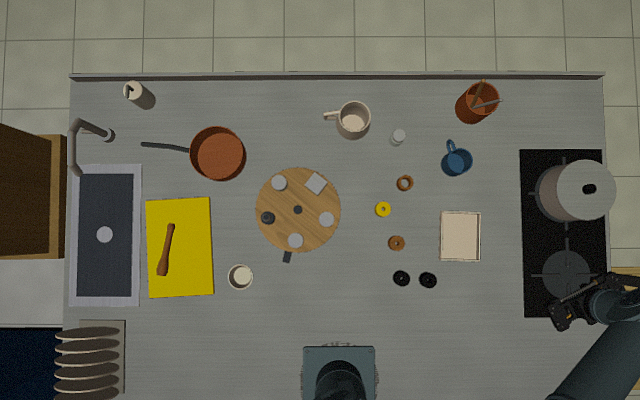

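View pics/side0.png

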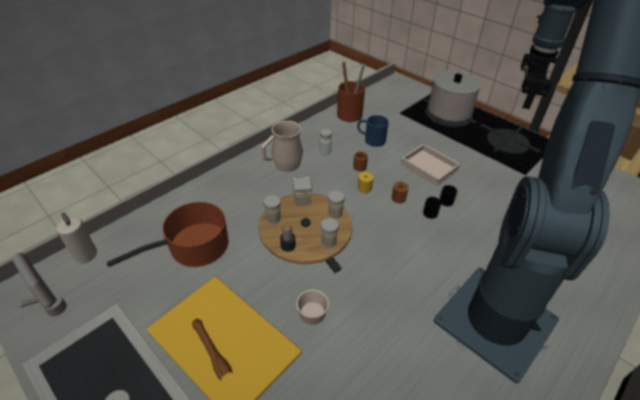

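The top view shows brown sleeves at (405,183) and (397,243). The lookalikes are a yellow one at (383,209) and black ones at (401,278) and (428,280). The square jar is at (316,182), the dark pin and post at (268,218), the front tab at (287,257) and the dish at (460,237). I'll check the bores in one close crop.

Run:
```python
from h import *
a=cv2.imread('pics/top0.png');b=cv2.imread('pics/side0.png')
A=cv2.resize(a[160:265,245:495],None,fx=3.2,fy=3.2,interpolation=cv2.INTER_CUBIC)
B=cv2.resize(b[140:275,250:465],None,fx=1.95,fy=1.95,interpolation=cv2.INTER_CUBIC)
o=np.zeros((A.shape[0]+B.shape[0],800,3),np.uint8);o[:A.shape[0],:A.shape[1]]=A;o[A.shape[0]:,:B.shape[1]]=B
cv2.imwrite('pics/crop0.png',o[:600])
c=load('top0');s=load('side0')
for f,im,cc in(('top',a,c),('side',b,s)):
    h=cv2.cvtColor(im,cv2.COLOR_BGR2HSV)
    m=cv2.inRange(h,(4,90,60),(17,255,255))
    n,l,st,ce=cv2.connectedComponentsWithStats(m)
    for i in range(1,n):
        if 40<st[i,4]<400: print(f,st[i],ce[i].round(1),plane(cc,ce[i],50 if f=='top' else 25).round())
for n,u,z in(('pin',(268,218),105),('sq',(316,182),102),('axis',(298,209),30),('tab',(287,257),10),('dish',(460,237),30)):print(n,plane(c,u,z).round())
```

```text
top [397 175  16  16 140] [404.5 182.6] [ 602. -201.   50.]
top [157 224  17  52 319] [165.1 252.2] [396. 516.  50.]
top [388 236  17  15 192] [396.  242.9] [ 422. -173.   50.]
side [395  67  38  19 158] [413.6  76.3] [ 828. -826.   25.]
side [555  85  14   9  60] [561.2  89.5] [  325. -1203.    25.]
side [475 102  55  26 291] [501.5 114.1] [ 412. -824.   25.]
side [539 128  11   9  59] [543.8 132.2] [ 243. -825.   25.]
side [354 152  14  19 202] [359.5 160.6] [ 606. -206.   25.]
side [392 182  16  21 262] [399.5 191.8] [ 421. -177.   25.]
pin [495. 202. 105.]
sq [599.  64. 102.]
axis [525. 120.  30.]
tab [379. 154.  10.]
dish [ 439. -371.   30.]
```

View pics/crop0.png

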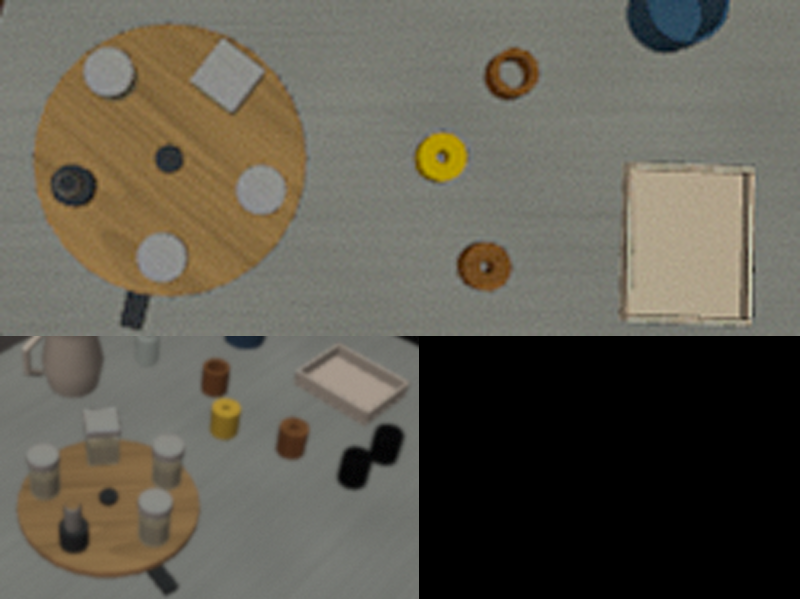

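The wide-bore sleeve is at (405,183), about world (602,-203). The narrow one is at (397,243), about (421,-175). The pin is at (268,218) and the square jar at (316,182), and the crop confirms these. The 92 mm radius and the counter-clockwise order both check out. I'll move to hover over the narrow sleeve.

Call:
arm_command(
  increments=[
    [[0.4,-0.4,0.1],[0,0,0],1],
    [[0.8,-0.8,0.2],[0,0,0],1],
    [[1,-1,0.3],[0,0,0],1],
    [[1,-1,0.3],[0,0,0],1],
    [[1,-1,0.3],[0,0,0],1],
  ],
)

```text
clock: 0.78
tcp_pos: [329.6, -452.5, 209.0]
ee_rot: [179.9, 0.0, 25.8]
wrist_force: [-0.2, -0.3, -0.5]
finger_gap: 88.0
grasp_force: 0.0
```

Call:
arm_command(
  increments=[
    [[0.4,-0.4,0.1],[0,0,0],1],
    [[0.8,-0.8,0.2],[0,0,0],1],
    [[1,-1,0.3],[0,0,0],1],
    [[1,-1,0.3],[0,0,0],1],
    [[1,-1,0.3],[0,0,0],1],
  ],
)

```text
clock: 1.4
tcp_pos: [376.0, -319.9, 179.2]
ee_rot: [179.9, 0.0, 25.7]
wrist_force: [1.1, -0.1, 0.3]
finger_gap: 88.3
grasp_force: 0.0
```

Call:
arm_command(
  increments=[
    [[0.4,-0.4,0.1],[0,0,0],1],
    [[0.8,-0.8,0.2],[0,0,0],1],
    [[1,-1,0.3],[0,0,0],1],
    [[1,-1,0.3],[0,0,0],1],
    [[1,-1,0.3],[0,0,0],1],
  ],
)

```text
clock: 2.02
tcp_pos: [422.6, -186.4, 149.1]
ee_rot: [179.9, 0.0, 25.7]
wrist_force: [-0.5, -0.7, 0.6]
finger_gap: 88.0
grasp_force: 0.0
```

```bash
cat >> h.py <<'E'
def go(X,s=None):
    s=s or r.state();d=rot(s['ee_rot']).T@(np.array(X)-s['tcp_pos']);print('at',s['tcp_pos'].round(1),s['ee_rot'].round(2),'shift',(d/100).round(3),'t',round(s['clock'],2),'gap',round(s['finger_gap'],1),'F',round(s['grasp_force'],1),s['wrist_force'].round(1));return d
E
python3 - <<'E'
from h import *
s=snap('wrist','w1');go((421,-175,18),s)
c=load('w1')
for X in((421,-175,50),(602,-203,50),(439,-371,30)):print(proj(c,X).round())
E
```

```text
at [ 422.6 -186.4  149.1] [1.7992e+02 1.0000e-02 2.5710e+01] shift [ 0.035 -0.111  1.311] t 2.02 gap 88.0 F 0.0 [-0.5 -0.7  0.6]
[303. 195.]
[441.  -1.]
[486. 255.]
```

View pics/w1.png

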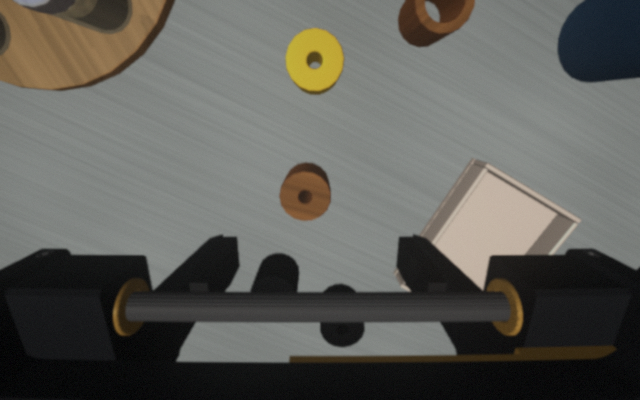

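Wrist view: narrow bore at (305,196), wide sleeve at the top edge around (437,12), yellow at (314,60), dish rim corners at (478,160) and (578,221).

Run:
```python
from h import *
t=load('top0');w=load('w1')
print('narrow',tri((t,(396.9,243.3)),(w,(305,196.5))),plane(w,(305,196.5),50).round(1))
print('wide',tri((t,(405,182.5)),(w,(436,10))))
print('dish corners',plane(w,(478,160),30).round(),plane(w,(578,221),30).round())
for u in((440.5,211.5),(480.5,212.5),(479.5,260.5),(440,260)):print(plane(t,u,30).round())
for z in(40,50,60): x=plane(w,(305,196.5),z);print(z,x.round(1))
go((*plane(w,(305,196.5),50)[:2],18))
```

```text
narrow (array([ 420.55043964, -176.50237371,   48.51564407]), [np.float64(0.5), np.float64(0.5)]) [ 420.8 -176.8   50. ]
wide (array([ 605.3573236 , -207.70750529,   24.55611608]), [np.float64(0.7), np.float64(0.7)])
dish corners [ 516. -307.   30.] [ 510. -434.   30.]
[ 516. -313.   30.]
[ 513. -435.   30.]
[ 367. -428.   30.]
[ 370. -309.   30.]
40 [ 418.1 -177.7   40. ]
50 [ 420.8 -176.8   50. ]
60 [ 423.6 -175.9   60. ]
at [ 422.5 -186.4  149.2] [179.92  -0.    25.68] shift [ 0.026 -0.096  1.311] t 2.08 gap 88.0 F 0.0 [ 0.  -0.3  0.7]
```

Narrow top measured at z=48.5, which fits. I'll descend and grip.

Call:
arm_command(
  increments=[
    [[0.03,-0.1,0.3],[0,0,0],1],
    [[0.03,-0.1,0.7],[0,0,0],1],
    [[0.03,-0.1,0.9],[0,0,0],1],
    [[0.03,-0.1,0.9],[0,0,0],1],
    [[0.03,-0.1,0.9],[0,0,0],1],
  ],
  newtons=15,
)

```text
clock: 2.7
tcp_pos: [421.5, -174.8, 59.6]
ee_rot: [179.9, -0.0, 25.8]
wrist_force: [0.0, -0.7, 0.2]
finger_gap: 88.2
grasp_force: 0.0
```

Call:
arm_command(
  increments=[
    [[0,0,0.2],[0,0,0],1],
    [[0,0,0.4],[0,0,0],1],
    [[0,0,0.4],[0,0,0],0.3],
    [[0,0,0.4],[0,0,0],0.3],
    [[0,0,0.4],[0,0,0],0.3],
  ],
)

```text
clock: 3.32
tcp_pos: [421.7, -173.9, 19.7]
ee_rot: [179.9, -0.1, 25.9]
wrist_force: [0.3, 0.4, 0.2]
finger_gap: 60.3
grasp_force: 0.0
```

Call:
arm_command(
  increments=[
    [[0,0,0],[0,0,0],0.3],
    [[0,0,0],[0,0,0],0.3],
    [[0,0,0],[0,0,0],0.3],
    [[0,0,-0.2],[0,0,0],0.3],
    [[0,0,-0.5],[0,0,0],0.3],
  ],
)

```text
clock: 3.95
tcp_pos: [420.2, -173.2, 68.7]
ee_rot: [-179.9, 0.1, 25.9]
wrist_force: [0.1, -0.0, -0.3]
finger_gap: 45.9
grasp_force: 15.0
```

Run:
```python
from h import *
go((441,-371,75))
```

```text
at [ 420.2 -173.2   68.7] [-1.7991e+02  9.0000e-02  2.5900e+01] shift [-0.676  1.87  -0.065] t 3.95 gap 45.9 F 15.0 [ 0.1 -0.  -0.3]
```

Call:
arm_command(
  increments=[
    [[-0.14,0.4,-0.03],[0,0,0],0.3],
    [[-0.3,0.8,-0.03],[0,0,0],0.3],
    [[-0.34,0.94,-0.03],[0,0,0],0.3],
    [[-0.34,0.94,-0.03],[0,0,0],0.3],
    [[-0.34,0.94,-0.03],[0,0,0],0.3],
  ],
)

```text
clock: 4.58
tcp_pos: [431.3, -271.1, 71.4]
ee_rot: [-179.9, 0.0, 26.0]
wrist_force: [0.8, -0.4, -0.5]
finger_gap: 45.8
grasp_force: 15.0
```

Call:
arm_command(
  increments=[
    [[-0.14,0.4,-0.03],[0,0,0],0.3],
    [[-0.3,0.8,-0.03],[0,0,0],0.3],
    [[-0.34,0.93,-0.03],[0,0,0],0.3],
    [[-0.34,0.93,-0.03],[0,0,0],0.3],
    [[-0.34,0.93,-0.03],[0,0,0],0.3],
  ],
)

```text
clock: 5.2
tcp_pos: [441.8, -369.0, 74.4]
ee_rot: [-179.9, -0.0, 26.0]
wrist_force: [0.8, 0.4, -0.7]
finger_gap: 46.1
grasp_force: 15.0
```

Call:
arm_command(
  increments=[
    [[0,0,0.2],[0,0,0],0.3],
    [[0,0,0.4],[0,0,0],0.3],
    [[0,0,0.48],[0,0,0],0.3],
    [[0,0,0.48],[0,0,0],0.3],
    [[0,0,0.48],[0,0,0],0.3],
  ],
)

```text
clock: 5.82
tcp_pos: [441.7, -371.8, 26.9]
ee_rot: [180.0, -0.0, 25.9]
wrist_force: [-0.2, -0.1, -0.4]
finger_gap: 46.1
grasp_force: 15.0
```

Run:
```python
from h import *
go((441,-371,25))
```

```text
at [ 441.7 -371.8   26.9] [ 1.7997e+02 -1.0000e-02  2.5880e+01] shift [-0.003 -0.01   0.019] t 5.83 gap 46.1 F 15.0 [-0.2 -0.1 -0.4]
```

Call:
arm_command(
  increments=[
    [[0,0,0.01],[0,0,0],0.66],
    [[0,0,0.01],[0,0,0],0.66],
    [[0,0,0.01],[0,0,0],0.66],
    [[0,0,-0.4],[0,0,0],0.66],
    [[0,0,-0.9],[0,0,0],0.66],
  ],
)

```text
clock: 6.45
tcp_pos: [440.8, -371.0, 117.0]
ee_rot: [-179.9, 0.1, 25.9]
wrist_force: [1.2, 0.1, 0.3]
finger_gap: 58.3
grasp_force: 0.0
```

Call:
arm_command(
  increments=[
    [[0.4,-0.1,-0.1],[0,0,0],1],
    [[0.8,-0.2,-0.1],[0,0,0],1],
    [[0.9,-0.3,-0.2],[0,0,0],1],
    [[1,-0.35,-0.2],[0,0,0],1],
    [[1,-0.4,-0.2],[0,0,0],1],
  ],
)

```text
clock: 7.08
tcp_pos: [513.6, -292.0, 136.6]
ee_rot: [180.0, 0.0, 25.9]
wrist_force: [0.7, -0.0, 0.7]
finger_gap: 88.0
grasp_force: 0.0
```

Call:
arm_command(
  increments=[
    [[0.4,-0.1,0],[0,0,0],1],
    [[0.8,-0.2,0],[0,0,0],1],
    [[0.9,-0.3,0],[0,0,0],1],
    [[1,-0.35,0],[0,0,0],1],
    [[1,-0.4,0],[0,0,0],1],
  ],
)

```text
clock: 7.7
tcp_pos: [585.8, -212.9, 136.5]
ee_rot: [180.0, 0.0, 25.8]
wrist_force: [-0.2, 0.1, -0.6]
finger_gap: 87.5
grasp_force: 0.0
```

Run:
```python
from h import *
s=snap('wrist','w2');snap('side','s2');snap('top','t2')
a=cv2.imread('pics/w2.png');b=cv2.imread('pics/s2.png')
cv2.imwrite('pics/crop2.png',np.vstack([a,cv2.resize(b[125:225,330:490],(320,200))[:, :].repeat(1,1) if 0 else cv2.copyMakeBorder(cv2.resize(b[125:225,330:490],(320,200)),0,0,0,320,cv2.BORDER_CONSTANT)]))
go((604,-205,18),s);print(proj(load('w2'),(603,-204,50)))
```

```text
at [ 585.8 -212.9  136.5] [1.7999e+02 4.0000e-02 2.5830e+01] shift [0.199 0.008 1.185] t 7.7 gap 87.5 F 0.0 [-0.2  0.1 -0.6]
[315.09876794 181.01509378]
```

View pics/crop2.png

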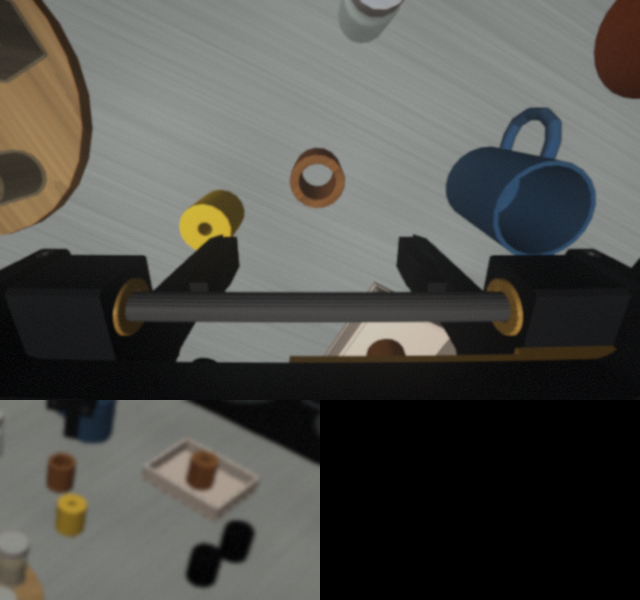

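The wrist view confirms the wide bore, with the rim centred at (317,181). The side view shows the narrow sleeve standing in the dish.

Run:
```python
from h import *
w=load('w2');t=load('top0')
a=w['color'][:,:,::-1].copy();h=cv2.cvtColor(a,cv2.COLOR_BGR2HSV)
m=cv2.inRange(h[130:225,270:365],(3,90,100),(17,255,255))
cs,_=cv2.findContours(m,cv2.RETR_CCOMP,cv2.CHAIN_APPROX_NONE)
for c in cs:
    if len(c)>30:
        e=cv2.fitEllipse(c);u=np.array(e[0])+(270,130);print(e,u,plane(w,u,50).round(1))
print(tri((t,(405,182.5)),(w,(317.5,181))),plane(t,(405,182.5),50))
x=plane(w,(317.5,181),50);go((*x[:2],18))
```

```text
((46.77314376831055, 50.72776412963867), (51.507633209228516, 53.14958572387695), 103.07855987548828) [316.77314377 180.72776413] [ 603.8 -205.1   50. ]
((46.48251724243164, 51.197505950927734), (37.0531005859375, 38.09877014160156), 46.61009216308594) [316.48251724 181.19750595] [ 603.4 -205.1   50. ]
(array([ 603.02043845, -204.98680734,   44.36745993]), [np.float64(1.4), np.float64(1.4)]) [ 602.6848333  -202.66487789   50.        ]
at [ 585.5 -213.2  136.7] [1.7999e+02 6.0000e-02 2.5820e+01] shift [0.199 0.012 1.187] t 7.85 gap 88.0 F 0.0 [-0.2 -0.1 -0. ]
```

Call:
arm_command(
  increments=[
    [[0.2,0.01,0.3],[0,0,0],1],
    [[0.2,0.01,0.6],[0,0,0],1],
    [[0.2,0.01,0.8],[0,0,0],1],
    [[0.2,0.01,0.8],[0,0,0],1],
    [[0.2,0.01,0.8],[0,0,0],1],
  ],
  newtons=15,
)

```text
clock: 8.48
tcp_pos: [605.4, -205.1, 57.7]
ee_rot: [179.9, -0.1, 25.8]
wrist_force: [-0.5, 0.1, 1.0]
finger_gap: 88.3
grasp_force: 0.0
```

Call:
arm_command(
  increments=[
    [[0,0,0.2],[0,0,0],1],
    [[0,0,0.38],[0,0,0],1],
    [[0,0,0.38],[0,0,0],0.4],
    [[0,0,0.38],[0,0,0],0.4],
    [[0,0,0.38],[0,0,0],0.4],
  ],
)

```text
clock: 9.1
tcp_pos: [605.4, -204.5, 19.2]
ee_rot: [180.0, -0.0, 25.9]
wrist_force: [0.9, -0.0, -0.6]
finger_gap: 60.3
grasp_force: 0.0
```

Call:
arm_command(
  increments=[
    [[0,0,0],[0,0,0],0.4],
    [[0,0,0],[0,0,0],0.4],
    [[0,0,0],[0,0,0],0.4],
    [[0,0,-0.3],[0,0,0],0.4],
    [[0,0,-0.6],[0,0,0],0.4],
  ],
)

```text
clock: 9.72
tcp_pos: [604.5, -204.3, 79.0]
ee_rot: [-180.0, 0.0, 25.9]
wrist_force: [0.8, -0.1, -1.0]
finger_gap: 44.4
grasp_force: 15.0
```

Call:
arm_command(
  increments=[
    [[0,0,-0.4],[0,0,0],0.4],
    [[0,0,-0.8],[0,0,0],0.4],
    [[0,0,-0.9],[0,0,0],0.4],
    [[0,0,-0.9],[0,0,0],0.4],
    [[0,0,-0.9],[0,0,0],0.4],
  ],
)

```text
clock: 10.35
tcp_pos: [603.8, -204.1, 166.8]
ee_rot: [-179.9, 0.1, 25.9]
wrist_force: [-0.1, -0.2, -0.9]
finger_gap: 44.5
grasp_force: 15.0
```

Run:
```python
from h import *
# pin / axis refinement from the start views
t=load('top0');s=load('side0')
cr=lambda x,y:(245+x/3.2,160+y/3.2); cs=lambda x,y:(250+x/1.95,140+(y-336)/1.95)
print('sq',tri((t,cr(228,76)),(s,cs(102,414))),'hub',tri((t,cr(169,158)),(s,cs(108,497))))
print('pin tip',tri((t,cr(68,183)),(s,cs(74,506))), plane(t,cr(68,183),105))
for u,z in((cr(109,72),102),(cr(261,189),102),(cr(161,257),102)):print('jar',plane(t,u,z).round(1))
for z in(0,10,20):print('tab',plane(t,cr(135,310),z).round(1),plane(s,cs(163,579),z).round(1))
h=cv2.cvtColor(t['color'],cv2.COLOR_RGB2HSV);m=cv2.inRange(h,(10,70,90),(22,255,255));m[:,:250]=0;m[:,345:]=0;m[:160]=0;m[255:]=0
p=cv2.convexHull(np.argwhere(m)[:,::-1].astype(np.int32))[:,0]
P=np.array([plane(t,q,30)[:2] for q in p.astype(float)]);print('plate',cv2.fitEllipse(P.astype(np.float32)))
go((498,207,175))
```

```text
sq (array([593.69001109,  63.61827857, 110.01382226]), [np.float64(0.4), np.float64(0.4)]) hub (array([523.72989344, 120.32520444,  31.89676726]), [np.float64(0.0), np.float64(0.0)])
pin tip (array([497.29721976, 207.45802667,  99.51207738]), [np.float64(0.8), np.float64(0.8)]) [497.68033715 207.37867073 105.        ]
jar [598.2 171.1 102. ]
jar [491.9  33.9 102. ]
jar [431.1 123.9 102. ]
tab [379.3 154.5   0. ] [385.  151.9   0. ]
tab [379.7 153.8  10. ] [379.9 157.9  10. ]
tab [380.2 153.1  20. ] [374.9 163.8  20. ]
plate ((523.9811401367188, 121.30477142333984), (257.9503173828125, 258.3745422363281), 50.76401138305664)
at [ 603.8 -204.1  166.8] [-1.7989e+02  1.3000e-01  2.5890e+01] shift [ 0.843 -4.16  -0.076] t 10.35 gap 44.5 F 15.0 [-0.1 -0.2 -0.9]
```

Call:
arm_command(
  increments=[
    [[0.1,-0.4,0],[0,0,0],0.4],
    [[0.15,-0.8,0],[0,0,0],0.4],
    [[0.15,-0.95,0],[0,0,0],0.4],
    [[0.15,-0.95,0],[0,0,0],0.4],
    [[0.15,-0.95,0],[0,0,0],0.4],
  ],
)

```text
clock: 10.98
tcp_pos: [577.1, -114.4, 168.4]
ee_rot: [179.9, 0.0, 25.8]
wrist_force: [-0.0, -1.2, -0.4]
finger_gap: 44.5
grasp_force: 15.0
```

Call:
arm_command(
  increments=[
    [[0.1,-0.4,0],[0,0,0],0.4],
    [[0.15,-0.8,0],[0,0,0],0.4],
    [[0.15,-0.95,0],[0,0,0],0.4],
    [[0.15,-0.95,0],[0,0,0],0.4],
    [[0.15,-0.95,0],[0,0,0],0.4],
  ],
)

```text
clock: 11.6
tcp_pos: [549.6, -22.7, 168.7]
ee_rot: [179.9, 0.0, 25.7]
wrist_force: [0.9, -0.7, -0.7]
finger_gap: 44.6
grasp_force: 15.0
```

Call:
arm_command(
  increments=[
    [[0.1,-0.4,0],[0,0,0],0.4],
    [[0.15,-0.8,0],[0,0,0],0.4],
    [[0.15,-0.95,0],[0,0,0],0.4],
    [[0.15,-0.95,0],[0,0,0],0.4],
    [[0.15,-0.95,0],[0,0,0],0.4],
  ],
)

```text
clock: 12.22
tcp_pos: [521.7, 69.4, 168.7]
ee_rot: [179.9, 0.0, 25.7]
wrist_force: [-0.2, -0.6, -0.4]
finger_gap: 45.0
grasp_force: 15.0
```

Call:
arm_command(
  increments=[
    [[0.1,-0.4,0],[0,0,0],0.4],
    [[0.15,-0.8,0],[0,0,0],0.4],
    [[0.15,-0.95,0],[0,0,0],0.4],
    [[0.15,-0.95,0],[0,0,0],0.4],
    [[0.15,-0.95,0],[0,0,0],0.4],
  ],
)

```text
clock: 12.85
tcp_pos: [493.8, 161.4, 168.6]
ee_rot: [179.9, 0.0, 25.7]
wrist_force: [-0.1, 0.1, -0.4]
finger_gap: 44.6
grasp_force: 15.0
```

Run:
```python
from h import *
s=snap('wrist','w3');go((497.5,208,150),s);c=load('w3');print(proj(c,(497.5,207.5,105)),proj(c,s['tcp_pos']+[0,0,31]))
```

```text
at [493.8 161.4 168.6] [1.7993e+02 2.0000e-02 2.5720e+01] shift [ 0.235 -0.404  0.186] t 12.85 gap 44.6 F 15.0 [-0.1  0.1 -0.4]
[261.52385615 182.80452434] [314.54936195 281.64761489]
```

View pics/w3.png

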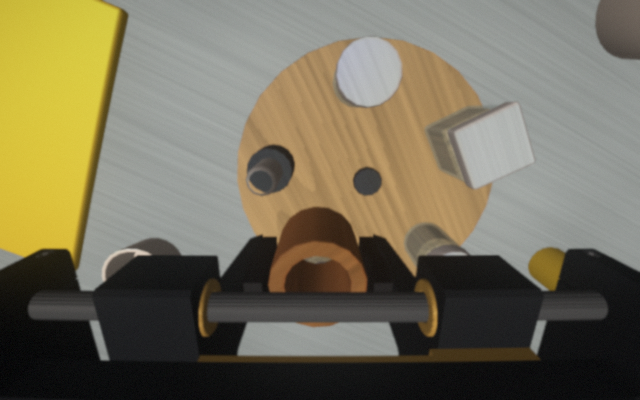

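Wrist view: pin tip at (261,181), held sleeve's rim centred near (318,284), square jar lid at (488,143), hub at (368,181). I'll measure the sleeve and pin relative to each other in this same image.

Run:
```python
from h import *
c=load('w3');s=r.state();t=load('top0')
a=c['color'];h=cv2.cvtColor(a,cv2.COLOR_RGB2HSV)
m=cv2.inRange(h[235:335,262:375],(3,90,60),(17,255,255)); 
# lit top rim: brighter
b=cv2.inRange(h[235:335,262:375],(3,90,120),(20,255,255))
for mm in(m,b):
    x=np.argwhere(mm);print(len(x),x.min(0)+(235,262),x.max(0)+(235,262))
# pin tip patch
g=cv2.resize(a[140:205,235:305],None,fx=8,fy=8,interpolation=cv2.INTER_CUBIC)
r2=cv2.resize(a[200:335,262:375],None,fx=4,fy=4,interpolation=cv2.INTER_CUBIC)
o=np.zeros((540,560+0,3),np.uint8)
cv2.imwrite('pics/crop3.png',np.hstack([g[:520,:400],cv2.resize(r2,(400,478))[0:478] if 0 else cv2.copyMakeBorder(cv2.resize(r2,(400,478)),0,42,0,0,cv2.BORDER_CONSTANT)])[:,:,::-1])
zt=s['tcp_pos'][2]+31
sl=plane(c,(318,284),zt);pin=plane(c,(261,181),105);print('sleeve',sl.round(1),'pin',pin.round(1),tri((t,(266.3,217.2)),(c,(261,181))),'hub',plane(c,(368,181),32).round(1),'sq',plane(c,(488,143),102).round(1),'jar',plane(c,(369,72),102).round(1))
print(rot(s['ee_rot']).T@(pin-sl))
```

```text
4246 [235 262] [326 374]
2120 [235 263] [326 372]
sleeve [493.4 159.5 199.6] pin [498.6 208.4 105. ] (array([497.70572772, 208.12223967, 101.71599823]), [np.float64(0.5), np.float64(0.5)]) hub [523.4 118.   32. ] sq [595.6  71.  102. ] jar [599.5 171.9 102. ]
[ 25.91599372 -41.9037953   94.58418741]
```

View pics/crop3.png

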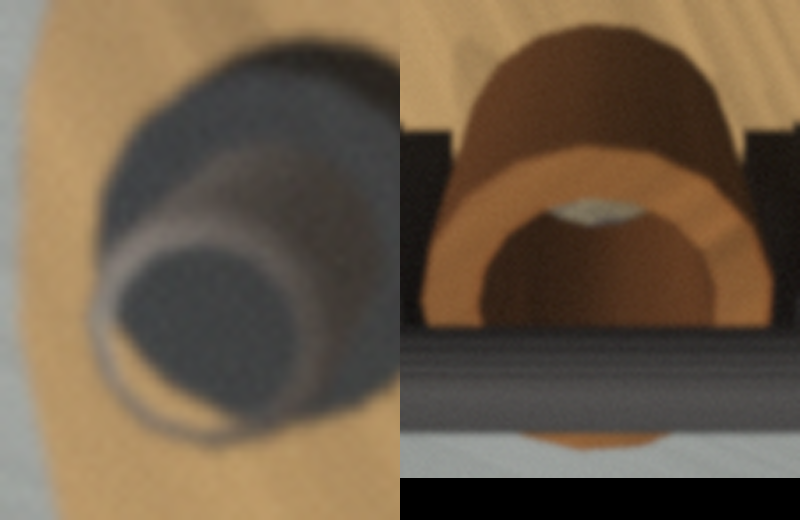

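Call:
arm_command(
  increments=[
    [[0.1,-0.2,0],[0,0,0],0.4],
    [[0.25,-0.42,0.1],[0,0,0],0.4],
    [[0.25,-0.42,0.25],[0,0,0],0.4],
    [[0.25,-0.42,0.34],[0,0,0],0.4],
    [[0.25,-0.42,0.34],[0,0,0],0.4],
  ],
)

```text
clock: 13.52
tcp_pos: [496.7, 210.4, 133.7]
ee_rot: [180.0, 0.1, 25.8]
wrist_force: [0.0, 0.0, -0.5]
finger_gap: 44.8
grasp_force: 15.0
```

Run:
```python
from h import *
s=snap('wrist','w4');snap('side','s4');go((498,209.8,84),s)
```

```text
at [496.7 210.4 133.7] [1.7996e+02 1.4000e-01 2.5780e+01] shift [0.01  0.01  0.497] t 13.53 gap 44.8 F 15.0 [ 0.   0.  -0.5]
```

Call:
arm_command(
  increments=[
    [[0.01,0.01,0.05],[0,0,0],0.4],
    [[0.01,0.01,0.1],[0,0,0],0.4],
    [[0.01,0.01,0.15],[0,0,0],0.4],
    [[0.01,0.01,0.2],[0,0,0],0.4],
    [[0.01,0.01,0.22],[0,0,0],0.4],
  ],
)

```text
clock: 14.25
tcp_pos: [498.2, 211.9, 112.3]
ee_rot: [-180.0, 0.0, 25.9]
wrist_force: [0.4, 0.5, -0.4]
finger_gap: 44.8
grasp_force: 15.0
```

Call:
arm_command(
  increments=[
    [[0,0.01,0.06],[0,0,0],0.4],
    [[0,0.01,0.12],[0,0,0],0.4],
    [[0,0.01,0.18],[0,0,0],0.4],
    [[0,0.01,0.24],[0,0,0],0.4],
    [[0,0.01,0.26],[0,0,0],0.4],
  ],
)

```text
clock: 14.88
tcp_pos: [498.7, 210.9, 86.2]
ee_rot: [180.0, 0.0, 25.9]
wrist_force: [0.8, 0.1, -0.5]
finger_gap: 44.9
grasp_force: 15.0
```

Run:
```python
from h import *
s=snap('wrist','w5');snap('side','s5');go((498,209.8,84),s)
a=cv2.imread('pics/w5.png');b=cv2.imread('pics/s5.png')
cv2.imwrite('pics/crop5.png',np.hstack([a[:,120:520],cv2.resize(b[175:275,240:340],(400,400),interpolation=cv2.INTER_CUBIC)]))
```

```text
at [498.7 210.9  86.2] [1.800e+02 4.000e-02 2.589e+01] shift [-0.011  0.007  0.022] t 14.88 gap 44.9 F 15.0 [ 0.8  0.1 -0.5]
```

View pics/crop5.png

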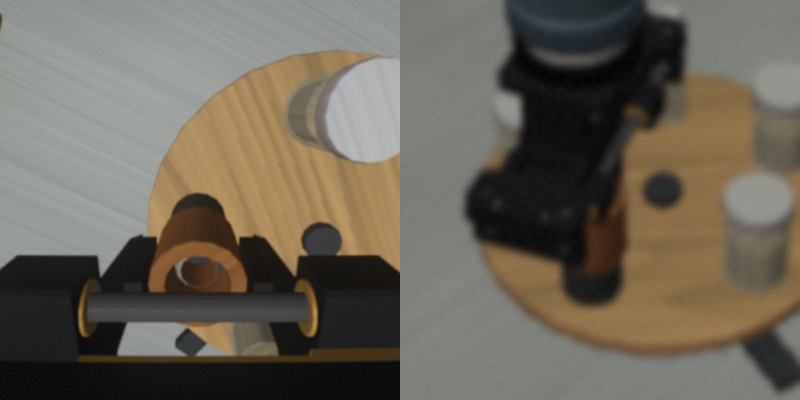

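The sleeve is on the pin: the pin ring shows inside the bore, with about 2 mm left to the shoulder. I'll lower it to contact.

Call:
arm_command(
  increments=[
    [[-0.01,0,0.01],[0,0,0],0.4],
    [[-0.01,0,0.02],[0,0,0],0.4],
    [[-0.01,0,0.03],[0,0,0],0.4],
    [[-0.01,0,0.03],[0,0,0],0.4],
    [[-0.01,0,0.03],[0,0,0],0.4],
  ],
)

```text
clock: 15.6
tcp_pos: [498.3, 210.7, 84.0]
ee_rot: [180.0, -0.0, 25.9]
wrist_force: [-0.4, -1.1, 4.1]
finger_gap: 44.5
grasp_force: 15.0
```

Contact at 4 N. I'll release briefly so the sleeve settles and centres itself, then regrip.

Call:
arm_command(
  increments=[
    [[0,0,-0.01],[0,0,0],0.65],
    [[0,0,-0.01],[0,0,0],0.65],
    [[0,0,-0.01],[0,0,0],0.65],
    [[0,0,-0.01],[0,0,0],0.4],
    [[0,0,-0.01],[0,0,0],0.4],
  ],
  newtons=20,
)

```text
clock: 16.23
tcp_pos: [498.0, 210.5, 84.6]
ee_rot: [-180.0, 0.0, 25.9]
wrist_force: [-0.3, 0.3, -1.0]
finger_gap: 44.8
grasp_force: 20.0
```

Call:
arm_command(
  increments=[
    [[0,0,0],[0,0,0],0.4],
    [[0,0,0],[0,0,0],0.4],
    [[0,0,0],[0,0,0],0.4],
    [[0,0,0],[0,0,0],0.4],
    [[0,0,0],[0,0,0],0.4],
  ],
)

```text
clock: 16.85
tcp_pos: [498.0, 210.6, 84.7]
ee_rot: [-180.0, 0.0, 25.9]
wrist_force: [0.6, 0.1, -0.3]
finger_gap: 44.9
grasp_force: 20.0
```

Run:
```python
from h import *
s=snap('wrist','w6');go((498.3,210.7,84.5),s)
M=rot([180,0,25.9]);u=lambda a:92*np.array([np.cos(np.radians(a)),np.sin(np.radians(a)),0])
for k in range(5):
    a0=106.7-31.1*k
    print([ (M.T@(u(a0-6.22*i)-u(a0))/100).round(2)[:2].tolist() for i in range(1,6)])
```

```text
at [498.  210.6  84.7] [-180.      0.     25.89] shift [0.003 0.    0.002] t 16.85 gap 44.9 F 20.0 [ 0.6  0.1 -0.3]
[[0.1, 0.02], [0.19, 0.05], [0.28, 0.09], [0.37, 0.15], [0.45, 0.21]]
[[0.07, 0.07], [0.14, 0.14], [0.19, 0.23], [0.24, 0.32], [0.28, 0.41]]
[[0.03, 0.1], [0.04, 0.19], [0.05, 0.29], [0.04, 0.39], [0.03, 0.49]]
[[-0.03, 0.1], [-0.06, 0.19], [-0.11, 0.28], [-0.17, 0.36], [-0.23, 0.44]]
[[-0.07, 0.07], [-0.15, 0.13], [-0.24, 0.18], [-0.33, 0.22], [-0.42, 0.25]]
```

Call:
arm_command(
  increments=[
    [[0.1,0.02,0],[0,0,0],0.4],
    [[0.19,0.05,0],[0,0,0],0.4],
    [[0.28,0.09,0],[0,0,0],0.4],
    [[0.37,0.15,0],[0,0,0],0.4],
    [[0.45,0.21,0],[0,0,0],0.4],
  ],
)

```text
clock: 17.52
tcp_pos: [548.6, 211.8, 84.7]
ee_rot: [-180.0, -0.1, 25.9]
wrist_force: [-1.7, 2.3, -1.1]
finger_gap: 45.4
grasp_force: 20.0
```

Call:
arm_command(
  increments=[
    [[0.07,0.07,0],[0,0,0],0.4],
    [[0.14,0.14,0],[0,0,0],0.4],
    [[0.19,0.23,0],[0,0,0],0.4],
    [[0.24,0.32,0],[0,0,0],0.4],
    [[0.28,0.41,0],[0,0,0],0.4],
  ],
)

```text
clock: 18.15
tcp_pos: [591.4, 186.0, 84.7]
ee_rot: [180.0, 0.0, 25.9]
wrist_force: [-0.7, 2.3, -0.9]
finger_gap: 44.8
grasp_force: 20.0
```

Run:
```python
from h import *
s=snap('top','t7');snap('wrist','w7')
C=np.array([524,120.5]);a=np.radians(106.7-62.2);a0=np.radians(106.7)
X=np.array([498,210.6])+92*(np.array([np.cos(a),np.sin(a)])-[np.cos(a0),np.sin(a0)])
go((*X,84.7),s);print(X, r.state()['q'].round())
```

```text
at [591.4 186.   84.7] [179.99   0.    25.87] shift [-0.007 -0.015 -0.   ] t 18.15 gap 44.8 F 20.0 [-0.7  2.3 -0.9]
[590.05620915 186.96398279] [-13.  39. -12.  98.  11.  44. -94.]
```

Call:
arm_command(
  increments=[
    [[0.02,0.08,0],[0,0,0],0.4],
    [[0.03,0.18,0],[0,0,0],0.4],
    [[0.04,0.28,0],[0,0,0],0.4],
    [[0.03,0.38,0],[0,0,0],0.4],
    [[0.02,0.48,0],[0,0,0],0.4],
  ],
)

```text
clock: 18.88
tcp_pos: [613.9, 143.5, 84.8]
ee_rot: [180.0, -0.0, 25.9]
wrist_force: [0.6, 3.3, -0.6]
finger_gap: 44.7
grasp_force: 20.0
```

Call:
arm_command(
  increments=[
    [[-0.03,0.1,0],[0,0,0],0.4],
    [[-0.06,0.19,0],[0,0,0],0.4],
    [[-0.11,0.28,0],[0,0,0],0.4],
    [[-0.17,0.36,0],[0,0,0],0.4],
    [[-0.23,0.44,0],[0,0,0],0.4],
  ],
)

```text
clock: 19.5
tcp_pos: [611.8, 93.9, 84.7]
ee_rot: [180.0, 0.0, 25.9]
wrist_force: [0.5, 1.2, -0.3]
finger_gap: 44.5
grasp_force: 20.0
```

Call:
arm_command(
  increments=[
    [[-0.07,0.07,0],[0,0,0],0.4],
    [[-0.15,0.13,0],[0,0,0],0.4],
    [[-0.24,0.18,0],[0,0,0],0.4],
    [[-0.33,0.22,0],[0,0,0],0.4],
    [[-0.42,0.25,0],[0,0,0],0.4],
  ],
)

```text
clock: 20.12
tcp_pos: [584.5, 53.3, 84.7]
ee_rot: [180.0, 0.0, 25.9]
wrist_force: [1.6, 0.4, -0.9]
finger_gap: 45.1
grasp_force: 20.0
```

Run:
```python
from h import *
s=snap('top','t8');snap('side','s8');snap('wrist','w8')
a=np.radians(106.7-155.5);a0=np.radians(106.7)
X=np.array([498,210.6])+92*(np.array([np.cos(a),np.sin(a)])-[np.cos(a0),np.sin(a0)])
go((*X,84.7),s);print(X)
A=cv2.imread('pics/t8.png')[155:275,240:360];B=cv2.imread('pics/w8.png')
cv2.imwrite('pics/crop8.png',np.hstack([cv2.resize(A,(400,400),interpolation=cv2.INTER_CUBIC),cv2.resize(cv2.imread('pics/s8.png')[165:285,245:365],(400,400),interpolation=cv2.INTER_CUBIC)]))
```

```text
at [584.5  53.3  84.7] [1.800e+02 2.000e-02 2.588e+01] shift [ 0.005  0.002 -0.   ] t 20.12 gap 45.1 F 20.0 [ 1.6  0.4 -0.9]
[585.03659816  53.25815886]
```

View pics/crop8.png

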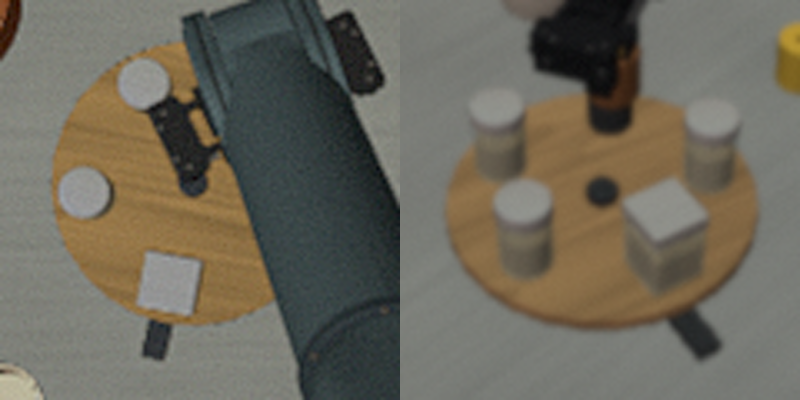

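The square jar lid is at top pixel (290.7,239.9), nearly in line with the tab at (287.1,256.7), and the sleeve is seated on the post. I'll put numbers on the alignment.

Run:
```python
from h import *
t=load('t8');sd=load('s8')
sq=plane(t,(290.7,239.9),102);q2=(245+665*.3,165+210*.3);s2=plane(sd,q2,102)
tb=plane(t,(287.1,256.7),10);tb2=plane(sd,(245+695*.3,165+333*.3),10);C=np.array([524,120.5])
an=lambda p:np.degrees(np.arctan2(p[1]-C[1],p[0]-C[0]))
print(sq,s2,tri((t,(290.7,239.9)),(sd,q2)),tb,tb2,an(sq),an(s2),an(tb),an(tb2),np.linalg.norm(sq[:2]-C))
g=cv2.cvtColor(t['color'],cv2.COLOR_RGB2GRAY);h=cv2.cvtColor(t['color'],cv2.COLOR_RGB2HSV)
w=np.argwhere((h[228:253,278:303,1]<45)&(h[228:253,278:303,2]>115));print('sq mean',w.mean(0)[::-1]+(278,228),len(w))
d=np.argwhere(g[250:266,278:298]<75);print('tab',d.mean(0)[::-1]+(278,250),len(d))
```

```text
[432.34376167 137.13693875 102.        ] [214.56884844 -72.58661287 102.        ] (array([303.82919092,  83.34911556, 218.47848302]), [np.float64(137.7), np.float64(137.7)]) [380.25542076 154.0789697   10.        ] [158.04350352 -64.23650373  10.        ] 169.71199583023662 -148.03562696068738 166.8513993751477 -153.21514807091123 93.15392507128573
sq mean [289.61563518 240.33224756] 307
tab [286.57746479 256.61971831] 71
```

Run:
```python
from h import *
t=load('t8');sd=load('s8');C=np.array([524,120.5])
an=lambda p:np.degrees(np.arctan2(p[1]-C[1],p[0]-C[0])).round(1)
q2=(324.5,228);x,e=tri((t,(290.3,240)),(sd,q2))
s2=plane(sd,q2,102);tb2=plane(sd,(333.5,264.9),10);print(x,e,an(x),s2,an(s2),tb2,an(tb2),an(tri((t,(286.8,256.7)),(sd,(333.5,264.9)))[0]))
go((584.5,53.3,84.7))
```

```text
[432.5989368  139.30579709  94.56422484] [np.float64(0.8), np.float64(0.8)] 168.4 [428.58646923 144.86943019 102.        ] 165.7 [379.45435684 158.69687169  10.        ] 165.2 166.1
at [584.   52.8  84.6] [1.7999e+02 1.4000e-01 2.5850e+01] shift [ 0.007 -0.002 -0.001] t 20.27 gap 44.5 F 20.0 [-1.  -0.4  1.8]
```

The jar is within about 2° of the tab, where the limit is 8°. I'll hold one call to settle, then hand in.

Call:
arm_command(
  increments=[
    [[0,0,0],[0,0,0],0.4],
    [[0,0,0],[0,0,0],0.4],
    [[0,0,0],[0,0,0],0.4],
    [[0,0,0],[0,0,0],0.4],
    [[0,0,0],[0,0,0],0.4],
  ],
)

```text
clock: 20.9
tcp_pos: [585.0, 54.1, 84.6]
ee_rot: [-180.0, 0.0, 25.9]
wrist_force: [-0.7, 0.6, 2.4]
finger_gap: 44.6
grasp_force: 20.0
```

```bash
python3 -c "
from h import *
s=r.state();print(s['tcp_pos'],s['grasp_force'],s['joint_vel'].round(2));print(r.finish_job())"
```

```text
[585.02459387  54.11282029  84.61740118] 20.000263124893536 [ 0.09  0.03  0.11  0.02  0.09  0.03 -0.03]
the job is handed in; nothing more can be done
None
```

I handed the job in at about 21 s with the wide sleeve seated on the pin and still gripped at 20 N, the narrow sleeve standing in the dish, and the square jar within about 2° of the front tab by my measurement; no verdict came back.

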